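# Free the pawl and close the ratchet mould press

### The arm

A 7-joint arm with a two-finger parallel gripper is mounted at the origin on the work surface; the furniture and walls round the work are solid. World frame = base frame: x ahead of the robot, y to its left, z up, the work surface at z = 0. Lengths are in m, angles in degrees, forces in N, time in s.
With the tool pointing down it reaches from about 0.425 to 0.925 m from the base axis. Payload 6.8 kg.
Tool frame: the origin (TCP) lies midway between the tips of the shut fingers; the grasp point (between the pads) lies manip.tcp_to_grasp behind it (manip.tcp_to_grasp is the distance from the TCP to the grasp point, in m); z points along the fingers, x is the direction in which the jaws open and shut, and the axes are right-handed (so a half turn about z gives the same grasp; the last joint's range is limited). The gripper opens to 88 mm and grips with 3 to 60 N. Pads are 20 mm wide; open, the fingers measure 115 mm over their backs; the gripper's body (75 mm by 178 mm) begins 61 mm behind the grasp point.
Start: joints at [67.03, 27.33, 1.283, 89.118, -0.659, 63.558, -4.761], TCP at [0.195, -0.646, 0.198] pointing down, gripper open.
Joint ranges: [-169.35, 169.35], [-19.33, 120.38], [-80.79, 83.38], [13.8, 139.57], [-78.32, 258.32], [9.67, 109.79], [-169.56, 169.56]. Speed limits (degrees/s): [136.94, 136.94, 180, 180, 180, 180, 180].

### API

Orientations are given as [roll, pitch, yaw] about the fixed x, y, z axes, in that order (R = Rz(yaw) Ry(pitch) Rx(roll)).
In Python, from plant import manip gives the robot as it stands.
- The arm moves only by the tool send_rows, never from a script. Its argument "increments" is a list of rows, each an object of numbers: "claw": the closure, from -1 (fully open) to 1 (shut), so that 0 is half open; "dx", "dy", "dz": the shift along the tool's x, y, z in m; "yaw": the turn about the tool's z in rad. In form: [{"claw": .., "dx": .., "dy": .., "dz": .., "yaw": ..}, ...]. A call has 1 to 5 rows; each row is the pose to reach, as a shift and turn from the pose commanded when the call began, along the tool's axes at that moment; what a row does not reach only later rows make up. A row lasts 1/10 s, in which the tool goes at most 50 mm and 8.59 degrees, less where a joint would pass 70% of its speed; a pose out of reach is approached as far as the arm can. A call with a gripper value outside its range is refused whole. The fingers move at their own pace and stop on an object; "newtons" is the grip in N (left out, the last holds). Time passes only in rows, so rows that repeat a pose let the fingers close. It gives the time, the measured TCP pose, the force and the opening at its end, in the units of the state.
- manip.state(): the state, without advancing time (a new reading comes with each control period).
- manip.camera(name): name is "scene" or "top" or "wrist"; returns a dict with "img" (480x640x3 uint8, red, green, blue), "z_map" (480x640 float32, m along the optical axis (not along the pixel's ray), 0 where there is no reading), "fx", "fy", "cx", "cy" (pixels), "R" (3x3) and "t" (3): a world point X has camera coordinates R X + t. Camera axes: x right, y down, z forward; pixel columns grow to the right and rows downward; lengths in m; the calibration is good to about 2 mm. A picture is of the moment at which its call begins.
- manip.finish_job(): hands the job in, once; it reports no verdict.
The state is a dict: "time": time; "q": joint angles; "dq": joint speeds; "tau": joint torques, N m; "tool_pos": TCP position; "tool_rot": TCP orientation; "ft_force": force on the tool from outside, world axes, zero at the start; "torque": the same for the moment, N m; "gripper_width": opening from 0.0 (shut) to 1.0 (fully open).
Only numpy, scipy, OpenCV 4.12 (cv2) and the standard library are available. Lean on these libraries where they do the work, as an engineer would, in place of code of your own. Each camera call takes 0.05 s, during which the arm holds its last target.

### The job

Close the green hand press on the mould: first press the red pawl tab all the way down so that the pawl is free of the teeth, then push the lever down by its black grip until its rubber foot rests on the mould block. Use the fingertips only, without gripping or lifting anything; leave the pawl free, the lever down, the mould in its nest and the other things where they are.

Things in the scene. Friction and masses are not known exactly. Their poses are not given: they have to be found in the camera images.
- press: green ratchet hand press, fixed to the bench: bed 280x130 mm, its top 12 mm above the bench. Origin on the underside; the bed spans x = -155 to +125 mm, y = -65 to +65 mm. Its x axis points from the pawl end to the lever's grip end, z up. Its place and yaw vary; it stands roughly across the bench, grip end to the robot's right
- lever_hinge (a point): fixed point on the lever's hinge axis (85 mm above the bench, at x = -20 mm in the press frame). The axis is level, along the press's y axis, so the lever swings in the press's x-z plane
- lever (a joint): lever angle, rad: 0 = level and closed, foot on the mould; grows as the lever is raised (limits -0.12 to 1.0). Starts at 0.70 to 0.84. The hinge is stiff: the lever stays where it is left, and with the pawl free about 3 to 6 N down on the grip moves it. With the pawl in, it has up to about 0.2 rad of play and is then blocked by a tooth (near 0.66)
- lever_grip (a point): centre of the black cross-bar grip at the lever's end: a cylinder 30 mm in diameter and 90 mm long, along the press's y axis, 165 mm from the lever's hinge axis; at lever angle a it lies 165*cos(a) mm along the press's x and 165*sin(a) mm above the hinge axis. Its topmost line is 15 mm above this point at every angle
- lever_foot (a point): middle of the underside of the lever's round rubber foot (32 mm across), 85 mm from the hinge; it meets the mould's top at lever angle 0
- pawl (a joint): pawl angle in rad: 0 = nose in the teeth, grows as the red tab is pressed down; it comes clear of the teeth beyond about 0.15 and meets a solid stop at 0.40. Starts at 0. It is held by friction (about 2 N on the tab) and stays where it is left, with no spring
- pawl_tab (a point): middle of the top of the pawl's red thumb tab, 38 (press x) x 44 x 6 mm, at the end away from the grip. It moves with the pawl, from 62 mm above the bench at pawl 0 to about 30 mm at the stop, going 6 mm outward (press -x). It slopes 0.2 rad, first up, at the stop down towards its outer end. Nothing stands above it; the pawl's upright hook, 90 mm high, stands 59 mm inward of it
- pawl_hinge (a point): fixed point on the pawl's level hinge axis, 30 mm above the bench; the tab's middle is 77 mm outward and 32 mm above it at pawl 0
- mould_centre (a point): centre, half-way up, of the loose pale mould block (45x100x30 mm) lying in the nest on the press bed under the foot, its long side along the press's y; its underside is 12 mm above the bench
- cutters: red-handled end cutters lying flat, 85x162x14 mm; origin at the middle of the underside. Bystander.
- violet_knob: violet marbled round knob, 44 mm across, 24 high; origin at the middle of the underside. Bystander.
- blank: pale blue and white moulded snap-hook blank (long ring), 51x110x11 mm, lying flat; origin at the middle of the underside. Bystander.
- clip: bright green clip, 32x45x40 mm; origin at the middle of the underside. Bystander.

How it is judged:
By the outcome, as a careful person would: the job done as asked, in the order asked, and still so for the second after the job is handed in, with the robot touching nothing.
It also fails if it takes over 40 s, if anything falls off the work surface, if the arm or the gripper's body presses on something with over 40 N, if the wrist force passes 120 N, or if a joint passes its speed limit or range.

## Working session

There is one attempt and no reset: what is moved stays moved. The work goes in short steps, Python scripts to look and compute and a tool call to move; the robot and the scene stay as the last step left them, time stands still between calls to the robot, and variables do not carry over. Pictures are saved under pics/ and viewed, and the job is handed in when it is done.

Besides the shell and the picture viewer there is one more tool, called after "Request:" as a command line: name --argument value ..., lists and objects as JSON in quotes. send_rows: Moves the arm, as the interface text tells. Its arguments: {"type":"object","properties":{"increments":{"type":"array"},"newtons":{"type":"number"}},"required":["increments"]}

```bash
mkdir -p pics
python3 - <<'E'
from plant import manip
import cv2,numpy as np
s=manip.state();print(s); print(manip.tcp_to_grasp)
for n in("scene","top"):
    c=manip.camera(n);cv2.imwrite(f"pics/{n}0.png",c["img"][:,:,::-1]);np.savez(f"{n}0.npz",**c)
    print(n,c["fx"],c["cx"],c["cy"],c["R"],c["t"])
E
```

```text
{'time': 0.0, 'q': array([67.03027976, 27.37624829,  1.28086717, 89.17809562, -0.65687097,
       63.56059689, -4.76155205]), 'dq': array([ 0.04177282, -0.08539399,  0.02468461,  0.02181733, -0.06308187,
       -0.02424689, -0.02124112]), 'tau': array([ 4.70318846e-04, -5.82857358e+01,  1.53452687e+00, -2.72610390e+01,
       -5.43578644e-02,  1.68872997e-02,  1.77061129e-04]), 'tool_pos': array([ 0.19459342, -0.64564566,  0.19737841]), 'tool_rot': array([ 1.79989743e+02,  1.07100447e-01, -7.32228873e+01]), 'ft_force': array([-0.66320271, -0.1997863 ,  1.02592872]), 'torque': array([ 0.02230674, -0.01241224,  0.06527645]), 'gripper_width': 1.002756981388187}
0.0187
scene 512.5668737290795 323.3157615166731 236.4686727531905 [[-0.8266026  -0.56278266 -0.00195416]
 [-0.33787761  0.49903799 -0.79799737]
 [ 0.45007428 -0.65896644 -0.60265776]] [0.30454363 0.26443253 0.93633248]
top 441.87292174308703 319.145916245939 239.64393911999164 [[-1.37572148e-02 -9.99904019e-01 -1.64076632e-03]
 [-9.97359470e-01  1.38391905e-02 -7.12921111e-02]
 [ 7.13079753e-02  6.55652937e-04 -9.97454131e-01]] [-0.08347968  0.45477517  0.98035842]
```

View pics/scene0.png

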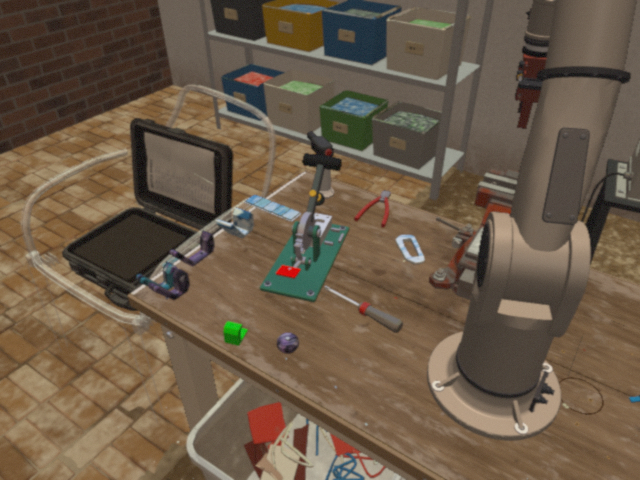

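View pics/top0.png

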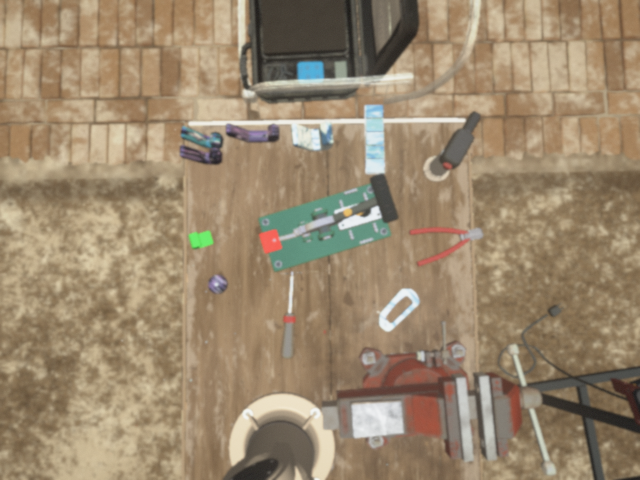

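Both views show the press: red tab at top (270,240), black grip at top (384,198), with bed corners at about (262,215), (278,270), (374,183) and (390,238). Next I'll measure these from the depth data.

```bash
cat > h.py <<'E'
import numpy as np,cv2
def pts(c):
    v,u=np.mgrid[:480,:640];z=c["z_map"]
    P=np.stack([(u-c["cx"])/c["fx"]*z,(v-c["cy"])/c["fy"]*z,z],-1)
    W=(P-c["t"])@c["R"]; W[z==0]=np.nan
    return W
E
python3 - <<'E'
from h import *
for n in("top","scene"):
    c=dict(np.load(n+"0.npz"));W=pts(c);im=c["img"].astype(int);r,g,b=im[...,0],im[...,1],im[...,2]
    hsv=cv2.cvtColor(c["img"],cv2.COLOR_RGB2HSV)
    roi=(W[...,0]>.3)&(W[...,0]<.75)&(abs(W[...,1])<.3)
    red=roi&(r>180)&(g<70)&(b<70)&(W[...,2]>.03)
    grn=roi&(hsv[...,0]>65)&(hsv[...,0]<95)&(hsv[...,1]>110)&(W[...,2]<.03)&(W[...,2]>0.003)
    blk=roi&(im.max(-1)<60)&(W[...,2]>.15)
    for nm,m in(("red",red),("green",grn),("black",blk)):
        p=W[m]
        if len(p)==0: print(n,nm,0);continue
        rect=cv2.minAreaRect(p[:,:2].astype(np.float32)*1000)
        print(n,nm,len(p),"med",np.median(p,0).round(4),"z5/95",np.percentile(p[:,2],[5,95]).round(3),"rect",np.round(rect[0],1),np.round(rect[1],1),round(rect[2],1))
E
```

```text
top red 0
top green 0
top black 0
scene red 163 med [0.4466 0.0187 0.0619] z5/95 [0.058 0.066] rect [447.8  17.3] [41.9 37.2] 15.3
scene green 1950 med [ 0.4497 -0.0475  0.0109] z5/95 [0.008 0.013] rect [492.8 -10. ] [454.7 211.1] 66.9
scene black 445 med [ 0.5049 -0.2014  0.2058] z5/95 [0.182 0.214] rect [ 510.1 -203.9] [65.2 74.1] 66.4
```

Run:
```python
from h import *
c=dict(np.load("top0.npz"));W=pts(c)
for u,v in((270,240),(384,198),(320,300),(262,215),(278,270),(374,183),(390,238)): print(u,v,c["z_map"][v,u],W[v,u],c["img"][v,u])
print((c["z_map"]==0).mean())
c=dict(np.load("scene0.npz"));W=pts(c)
for u,v in((290,272),(322,160),(264,289),(313,297),(349,226),(318,214)): print(u,v,W[v,u],c["img"][v,u])
```

```text
270 240 0.95350176 [0.45120344 0.01626767 0.05919243] [245 101  90]
384 198 0.8042698 [ 0.51384298 -0.20896188  0.21313534] [72 72 68]
320 300 1.0012017 [ 0.31749106 -0.08979414  0.00174188] [143 120  93]
262 215 1.0145521 [0.51310296 0.04066994 0.00242749] [166 152 124]
278 270 0.9986806 [0.38658492 0.0041814  0.00927076] [104 131 105]
374 183 0.8092898 [ 0.54231458 -0.19176883  0.21014924] [73 71 67]
390 238 1.0130032 [ 4.56277880e-01 -2.52215067e-01 -2.74619833e-04] [158 134 107]
0.003938802083333333
290 272 [0.43885824 0.0211542  0.06489669] [211  10  10]
322 160 [ 0.51048612 -0.20400997  0.20741406] [39 37 38]
264 289 [0.49292615 0.04774506 0.00847036] [44 75 55]
313 297 [0.38760407 0.01100087 0.01188504] [ 57 104  89]
349 226 [ 0.46781105 -0.26342729  0.00231859] [115  96  68]
318 214 [ 0.532657   -0.21749909  0.04094501] [179 176 180]
```

Run:
```python
from h import *
c=dict(np.load("top0.npz"));W=pts(c);hsv=cv2.cvtColor(c["img"],cv2.COLOR_RGB2HSV).astype(int)
im=c["img"].astype(int)
roi=(W[...,0]>.3)&(W[...,0]<.7)&(W[...,1]<.1)&(W[...,1]>-.3)
red=roi&(im[...,0]-im[...,1]>80)&(W[...,2]>.03)
blk=roi&(im.max(-1)<110)&(W[...,2]>.15)
grn=roi&(hsv[...,0]>55)&(hsv[...,0]<100)&(hsv[...,1]>60)&(W[...,2]<.03)&(W[...,2]>.004)
for nm,m in(("red",red),("green",grn),("black",blk)):
    n,l,st,_=cv2.connectedComponentsWithStats(m.astype(np.uint8)); m=(l==1+st[1:,4].argmax())
    # undo perspective edges: use pixels
    p=W[m];rect=cv2.minAreaRect(p[:,:2].astype(np.float32)*1000)
    print(nm,len(p),"med",np.median(p,0).round(4),"mean",p.mean(0).round(4),"z",np.percentile(p[:,2],[2,98]).round(3),"rect",np.round(rect[0],1),np.round(rect[1],1),round(rect[2],1), np.round(cv2.boxPoints(rect)).tolist())
```

```text
red 345 med [0.4489 0.0158 0.0617] mean [0.4492 0.0153 0.0615] z [0.057 0.067] rect [449.5  15.3] [43.9 36.9] 16.3 [[423.0, 27.0], [434.0, -9.0], [476.0, 4.0], [465.0, 39.0]]
green 2087 med [ 0.4425 -0.089   0.0113] mean [ 0.4427 -0.0984  0.0114] z [0.008 0.015] rect [ 451.7 -111.1] [ 59.  274.1] 16.5 [[384.0, 12.0], [462.0, -251.0], [519.0, -234.0], [441.0, 29.0]]
black 802 med [ 0.5116 -0.2074  0.2117] mean [ 0.5134 -0.2063  0.2085] z [0.168 0.216] rect [ 515.1 -208.1] [75.6 78.9] 65.8 [[464.0, -226.0], [536.0, -259.0], [567.0, -190.0], [495.0, -157.0]]
```

Request:
send_rows --increments '[{"claw": 1,"dx": 0,"dy": 0,"dz": -0.05},{"claw": 1,"dx": 0,"dy": 0,"dz": -0.1},{"claw": 1,"dx": 0,"dy": 0,"dz": -0.14},{"claw": 1,"dx": 0,"dy": 0,"dz": -0.14},{"claw": 1,"dx": 0,"dy": 0,"dz": -0.14}]' --newtons 20

```text
schema error: expected keys claw, dx, dy, dz, yaw
```

```bash
cat >> h.py <<'E'
def go(target,yaw):
    from plant import manip
    from scipy.spatial.transform import Rotation as Ro
    s=manip.state();R=Ro.from_euler("xyz",s["tool_rot"],degrees=True)
    d=R.inv().apply(np.array(target)-s["tool_pos"])
    t=-np.radians((yaw-s["tool_rot"][2]+180)%360-180)
    print(s["time"],"pos",s["tool_pos"].round(4),"rot",s["tool_rot"].round(2),"F",s["ft_force"].round(1),"w",round(s["gripper_width"],3),"-> d",d.round(4),"yaw",round(t,3))
E
python3 - <<'E'
from h import *
from plant import manip
# refine grip: points near top of cylinder
c=dict(np.load("top0.npz"));W=pts(c);im=c["img"].astype(int)
m=(W[...,0]>.42)&(W[...,0]<.6)&(W[...,1]<-.15)&(W[...,1]>-.3)&(im.max(-1)<110)&(W[...,2]>.2)
p=W[m]; e=np.array([np.sin(np.radians(16.4)),-np.cos(np.radians(16.4))]);f=np.array([-e[1],e[0]])
a=p[:,:2]@e;b=p[:,:2]@f
print("along",np.percentile(a,[1,50,99]).round(4),"across",np.percentile(b,[1,50,99]).round(4),"z",np.percentile(p[:,2],[50,90,99]).round(4))
am,bm=(a.min()+a.max())/2,(b.min()+b.max())/2
print("grip centre",(am*e+bm*f).round(4)); t=np.array([.4493,.0153]); print("tab along/across",t@e,t@f)
go([.40,-.40,.34],16.4)
E
```

```text
along [0.3333 0.3451 0.36  ] across [0.3918 0.4345 0.4778] z [0.2121 0.2149 0.2167]
grip centre [ 0.5151 -0.2094]
tab along/across 0.11217851274904149 0.4353395930505438
0.1 pos [ 0.1946 -0.6457  0.1975] rot [ 1.7999e+02  9.0000e-02 -7.3220e+01] F [-0.1 -1.4 -0.7] w 1.002 -> d [-0.1762 -0.2675 -0.1423] yaw -1.564
```

Request:
send_rows --increments '[{"claw": 1,"dx": 0,"dy": 0,"dz": -0.05,"yaw": 0},{"claw": 1,"dx": 0,"dy": 0,"dz": -0.1,"yaw": 0},{"claw": 1,"dx": -0.03,"dy": -0.03,"dz": -0.13,"yaw": -0.12},{"claw": 1,"dx": -0.05,"dy": -0.07,"dz": -0.14,"yaw": -0.25},{"claw": 1,"dx": -0.07,"dy": -0.11,"dz": -0.14,"yaw": -0.38}]' --newtons 20

```text
time: 0.6
tool_pos: [0.2809, -0.5472, 0.3409]
tool_rot: [180.0, -0.2, -51.2]
ft_force: [1.8, -0.1, -0.2]
gripper_width: 0.587
```

```bash
python3 -c "
from h import *
go([.42,-.36,.34],16.4)"
```

```text
0.6 pos [ 0.2809 -0.5472  0.3409] rot [179.97  -0.23 -51.23] F [ 1.8 -0.1 -0.2] w 0.587 -> d [-0.0589 -0.2257  0.0005] yaw -1.18
```

Request:
send_rows --increments '[{"claw": 1,"dx": -0.012,"dy": -0.045,"dz": 0,"yaw": -0.14},{"claw": 1,"dx": -0.024,"dy": -0.09,"dz": 0,"yaw": -0.28},{"claw": 1,"dx": -0.036,"dy": -0.135,"dz": 0,"yaw": -0.42},{"claw": 1,"dx": -0.048,"dy": -0.18,"dz": 0,"yaw": -0.56},{"claw": 1,"dx": -0.059,"dy": -0.226,"dz": 0,"yaw": -0.7}]'

```text
time: 1.1
tool_pos: [0.4204, -0.3588, 0.3381]
tool_rot: [180.0, 0.0, -11.0]
ft_force: [0.8, -0.1, -0.4]
gripper_width: 0.126
```

```bash
python3 -c "
from h import *
go([.43,-.15,.34],16.4)"
```

```text
1.1 pos [ 0.4204 -0.3588  0.3381] rot [ 1.7999e+02  3.0000e-02 -1.1040e+01] F [ 0.8 -0.1 -0.4] w 0.126 -> d [-0.0305 -0.2068 -0.0019] yaw -0.479
```

Request:
send_rows --increments '[{"claw": 1,"dx": -0.006,"dy": -0.045,"dz": 0,"yaw": -0.13},{"claw": 1,"dx": -0.012,"dy": -0.09,"dz": 0,"yaw": -0.26},{"claw": 1,"dx": -0.018,"dy": -0.135,"dz": 0,"yaw": -0.39},{"claw": 1,"dx": -0.024,"dy": -0.17,"dz": 0,"yaw": -0.48},{"claw": 1,"dx": -0.03,"dy": -0.207,"dz": 0,"yaw": -0.48}]'

```text
time: 1.6
tool_pos: [0.4307, -0.1501, 0.3381]
tool_rot: [180.0, 0.0, 16.3]
ft_force: [-0.4, -0.5, -0.5]
gripper_width: 0.002
```

```bash
python3 -c "
from h import *
# tab, 4mm outward of middle
t=np.array([.4493,.0153])-.004*np.array([.282,-.959])
go([*t,.15],16.4)"
```

```text
1.6 pos [ 0.4307 -0.1501  0.3381] rot [1.7999e+02 4.0000e-02 1.6320e+01] F [-0.4 -0.5 -0.5] w 0.002 -> d [ 0.0644 -0.1575  0.188 ] yaw -0.001
```

Request:
send_rows --increments '[{"claw": 1,"dx": 0.016,"dy": -0.04,"dz": 0,"yaw": 0},{"claw": 1,"dx": 0.032,"dy": -0.08,"dz": 0,"yaw": 0},{"claw": 1,"dx": 0.048,"dy": -0.12,"dz": 0.01,"yaw": 0},{"claw": 1,"dx": 0.0644,"dy": -0.1575,"dz": 0.03,"yaw": 0},{"claw": 1,"dx": 0.0644,"dy": -0.1575,"dz": 0.07,"yaw": 0}]'

```text
time: 2.1
tool_pos: [0.4513, 0.0238, 0.2702]
tool_rot: [180.0, -0.4, 16.6]
ft_force: [0.7, -2.1, -1.0]
gripper_width: 0.004
```

Request:
send_rows --increments '[{"claw": 1,"dx": 0,"dy": 0,"dz": 0.04,"yaw": 0},{"claw": 1,"dx": 0,"dy": 0,"dz": 0.08,"yaw": 0},{"claw": 1,"dx": 0,"dy": 0,"dz": 0.12,"yaw": 0},{"claw": 1,"dx": 0,"dy": 0,"dz": 0.15,"yaw": 0},{"claw": 1,"dx": 0,"dy": 0,"dz": 0.15,"yaw": 0}]'

```text
time: 2.6
tool_pos: [0.4458, 0.0172, 0.115]
tool_rot: [-179.9, 0.4, 16.2]
ft_force: [-0.2, 0.1, 0.2]
gripper_width: 0.004
```

```bash
python3 -c "
from h import *
t=np.array([.4493,.0153])-.004*np.array([.282,-.959])
go([*t,.066],16.4)
from plant import manip
for n in ('scene','wrist'):
  c=manip.camera(n);cv2.imwrite('pics/%s1.png'%n,c['img'][:,:,::-1])
  if n=='scene': cv2.imwrite('pics/scene1.png',cv2.resize(c['img'][150:350,200:440,::-1],(720,600)))
"
```

```text
2.6 pos [0.4458 0.0172 0.115 ] rot [-179.86    0.43   16.2 ] F [-0.2  0.1  0.2] w 0.004 -> d [ 0.0032 -0.0011  0.049 ] yaw -0.004
```

View pics/scene1.png

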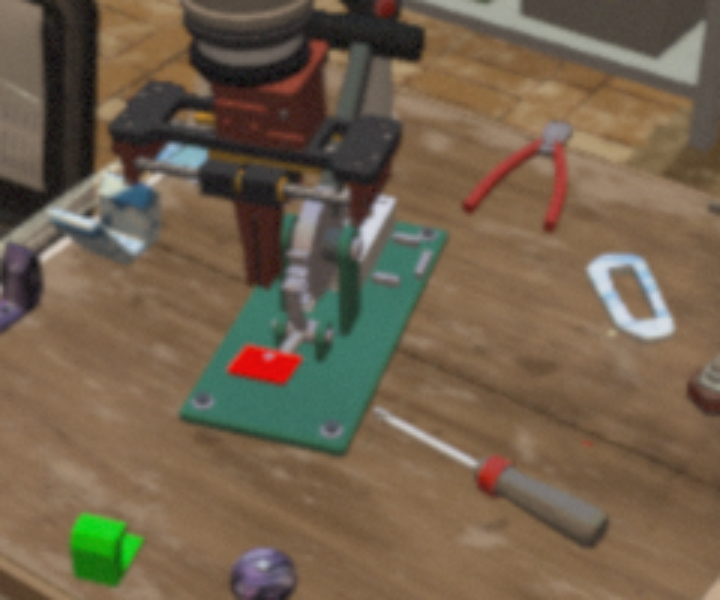

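View pics/wrist1.png

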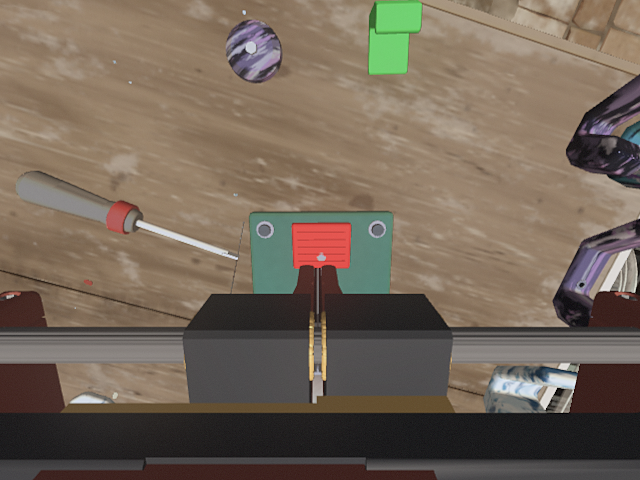

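The scene crop shows the shut fingers above and just beyond the red tab (265,365). In the wrist view the tips are at (318,270), in line with the tab at (321,245). I'll go down to it now.

Request:
send_rows --increments '[{"claw": 1,"dx": 0.003,"dy": -0.001,"dz": 0.02,"yaw": 0},{"claw": 1,"dx": 0.003,"dy": -0.001,"dz": 0.035,"yaw": 0},{"claw": 1,"dx": 0.003,"dy": -0.001,"dz": 0.045,"yaw": 0},{"claw": 1,"dx": 0.003,"dy": -0.001,"dz": 0.045,"yaw": 0}]'

```text
time: 3.1
tool_pos: [0.4522, 0.0192, 0.0737]
tool_rot: [180.0, -0.0, 16.1]
ft_force: [0.4, -0.5, -0.1]
gripper_width: 0.007
```

Request:
send_rows --increments '[{"claw": 1,"dx": 0,"dy": 0,"dz": 0.005,"yaw": 0},{"claw": 1,"dx": 0,"dy": -0.001,"dz": 0.01,"yaw": 0},{"claw": 1,"dx": 0,"dy": -0.002,"dz": 0.015,"yaw": 0},{"claw": 1,"dx": 0,"dy": -0.003,"dz": 0.02,"yaw": 0},{"claw": 1,"dx": 0,"dy": -0.004,"dz": 0.025,"yaw": 0}]'

```text
time: 3.6
tool_pos: [0.4507, 0.0233, 0.048]
tool_rot: [180.0, -0.0, 16.2]
ft_force: [1.2, 0.2, -0.2]
gripper_width: 0.002
```

```bash
python3 -c "
from h import *
go([.446,.025,.033],16.4)
from plant import manip
c=manip.camera('scene')
cv2.imwrite('pics/scene2.png',cv2.resize(c['img'][150:350,200:440,::-1],(720,600)))
"
```

```text
3.6 pos [0.4507 0.0233 0.048 ] rot [180.    -0.    16.16] F [ 1.2  0.2 -0.2] w 0.002 -> d [-0.0041 -0.003   0.015 ] yaw -0.004
```

View pics/scene2.png

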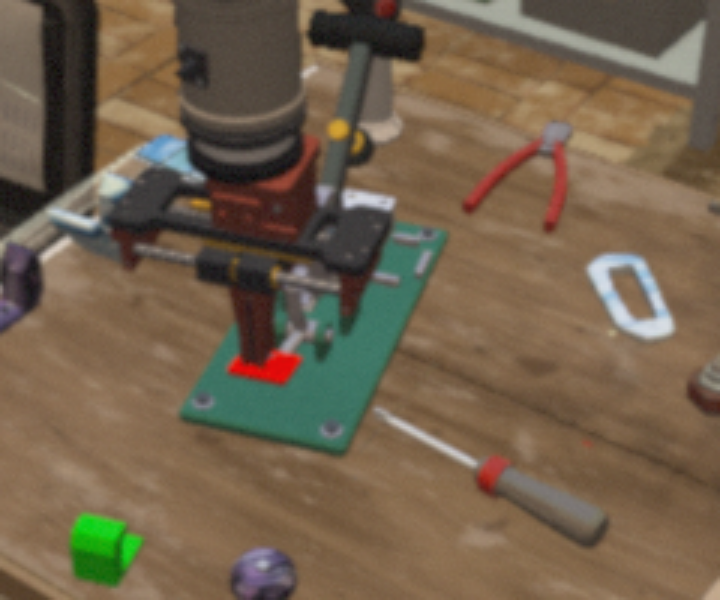

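```bash
python3 -c "
from h import *
from plant import manip
s=manip.state();print(s['time'],s['tool_pos'],s['ft_force'])
c=manip.camera('scene');np.savez('scene3.npz',**c);W=pts(c)
def pj(X):
  x=c['R']@np.array(X)+c['t'];return (x[0]/x[2]*c['fx']+c['cx'],x[1]/x[2]*c['fy']+c['cy'])
for X in (s['tool_pos'],[.4493,.0153,.062],[.4493,.0153,.045]):
  u,v=pj(X);print('full',round(u),round(v),'crop',(u-200)*3,(v-150)*3)
im=c['img'].astype(int);r=(im[...,0]>150)&(im[...,1]<60)&(W[...,1]>-.03)&(W[...,1]<.06)&(W[...,0]<.5)&(W[...,0]>.4)
p=W[r];print(len(p),p.min(0),p.max(0),np.median(p,0))
cv2.imwrite('pics/scene3.png',cv2.resize(c['img'][215:295,250:350,::-1],(750,600),interpolation=cv2.INTER_CUBIC))
for v in range(255,276,3): print(v,W[v,280:296:5].round(3).tolist())
"
```

```text
3.65 [0.45017546 0.02337142 0.04734623] [-0.61804156  0.48388266 -0.77088696]
full 285 277 crop 256.45603765692465 380.4680914928043
full 288 270 crop 263.4309214178831 359.16180766444944
full 288 276 crop 264.468161144937 377.17459054011323
238 [ 0.42361784 -0.00361989 -0.476911  ] [0.49969338 0.05994511 0.07731827] [0.45816201 0.03319609 0.05895344]
255 [[0.451, 0.036, 0.115], [0.441, 0.031, 0.117], [0.436, 0.021, 0.112], [0.481, -0.052, 0.043]]
258 [[0.452, 0.034, 0.106], [0.442, 0.031, 0.108], [0.439, 0.019, 0.102], [0.481, -0.052, 0.034]]
261 [[0.453, 0.035, 0.098], [0.442, 0.031, 0.1], [0.44, 0.018, 0.092], [0.479, -0.048, 0.029]]
264 [[0.453, 0.035, 0.09], [0.441, 0.033, 0.094], [0.44, 0.018, 0.084], [0.464, -0.028, 0.041]]
267 [[0.453, 0.036, 0.082], [0.442, 0.033, 0.086], [0.439, 0.02, 0.078], [0.456, -0.018, 0.043]]
270 [[0.453, 0.036, 0.074], [0.442, 0.033, 0.077], [0.445, 0.013, 0.062], [0.439, 0.004, 0.058]]
273 [[0.455, 0.034, 0.064], [0.446, 0.03, 0.065], [0.437, 0.024, 0.065], [0.428, 0.018, 0.065]]
```

View pics/scene3.png

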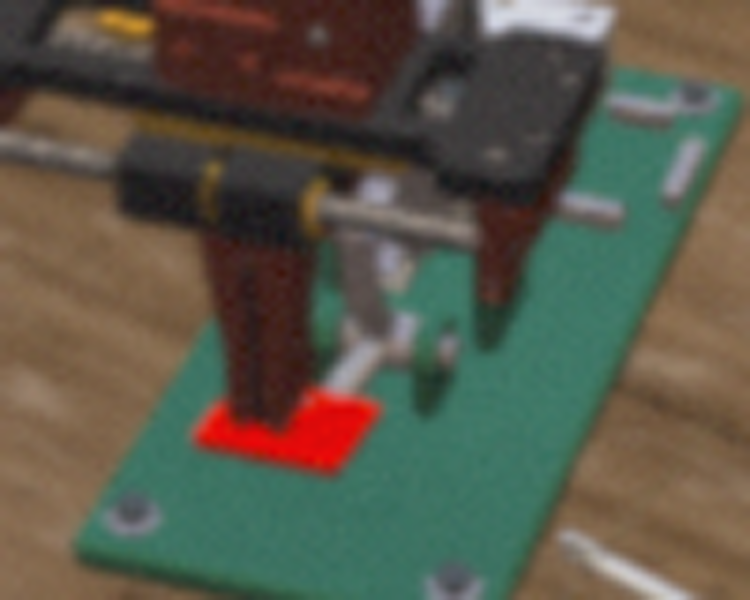

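The crop shows the fingertips at (265,430), only just above the tab. They sit at about z 0.063, while the reported TCP is 0.047, so the physical tips are about 15 mm higher than reported. The force is about 0, which fits, so I'll keep going down by force feedback.

Request:
send_rows --increments '[{"claw": 1,"dx": 0,"dy": 0.002,"dz": 0.003,"yaw": 0},{"claw": 1,"dx": 0,"dy": 0.002,"dz": 0.006,"yaw": 0},{"claw": 1,"dx": 0,"dy": 0.002,"dz": 0.008,"yaw": 0}]'

```text
time: 4.0
tool_pos: [0.4514, 0.0212, 0.0402]
tool_rot: [-180.0, -0.0, 16.1]
ft_force: [-0.7, 0.7, 3.2]
gripper_width: 0.005
```

```bash
cat > look.py <<'E'
from h import *
import sys
from plant import manip
go([.446,.025,.033],16.4)
c=manip.camera('scene');W=pts(c)
x0,y0,x1,y1=map(int,sys.argv[2:6])
cv2.imwrite('pics/%s.png'%sys.argv[1],cv2.resize(c['img'][y0:y1,x0:x1,::-1],None,fx=6,fy=6,interpolation=cv2.INTER_CUBIC))
im=c['img'].astype(int);r=(im[...,0]>150)&(im[...,1]<60)&(W[...,1]>-.03)&(W[...,1]<.06)&(W[...,0]<.5)&(W[...,0]>.4)
p=W[r];print(len(p),np.median(p,0).round(4),np.percentile(p[:,2],[10,90]))
E
python3 look.py s4 250 210 350 300
```

```text
4.0 pos [0.4514 0.0212 0.0402] rot [-1.800e+02 -1.000e-02  1.614e+01] F [-0.7  0.7  3.2] w 0.005 -> d [-0.0041 -0.0052  0.0072] yaw -0.005
214 [0.4614 0.0337 0.0579] [-0.46287398  0.06406859]
```

View pics/s4.png

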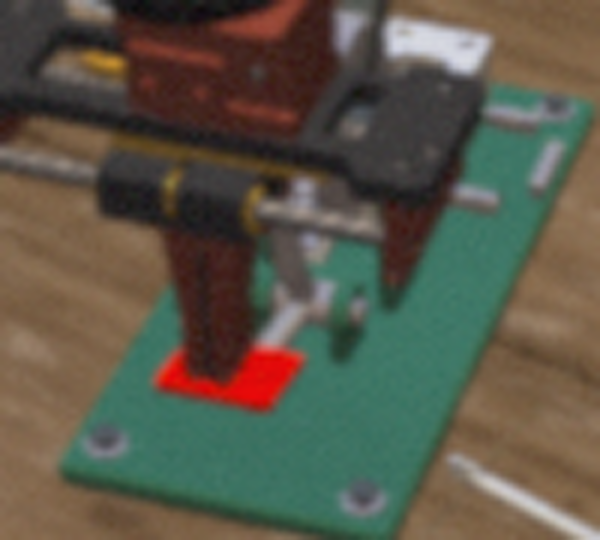

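Request:
send_rows --increments '[{"claw": 1,"dx": 0,"dy": -0.001,"dz": 0.004,"yaw": 0},{"claw": 1,"dx": 0,"dy": -0.001,"dz": 0.008,"yaw": 0},{"claw": 1,"dx": 0,"dy": -0.002,"dz": 0.012,"yaw": 0}]'

```text
time: 4.35
tool_pos: [0.451, 0.0234, 0.0281]
tool_rot: [-180.0, -0.0, 16.2]
ft_force: [0.4, 0.6, 1.3]
gripper_width: 0.004
```

```bash
python3 look.py s5 250 210 350 300; python3 -c "
from h import *
from plant import manip
c=manip.camera('scene');W=pts(c)
print(W[240:268:4,316].round(3))"
```

```text
4.35 pos [0.451  0.0234 0.0281] rot [-1.7999e+02 -3.0000e-02  1.6160e+01] F [0.4 0.6 1.3] w 0.004 -> d [-0.0043 -0.0029 -0.0049] yaw -0.004
241 [0.4584 0.0344 0.0486] [-0.46075768  0.05208929]
[[ 0.374  0.017  0.175]
 [ 0.368  0.025  0.173]
 [ 0.364  0.03   0.169]
 [ 0.363  0.033  0.161]
 [ 0.364  0.031  0.149]
 [ 0.365  0.03   0.138]
 [ 0.445 -0.083  0.011]]
```

View pics/s5.png

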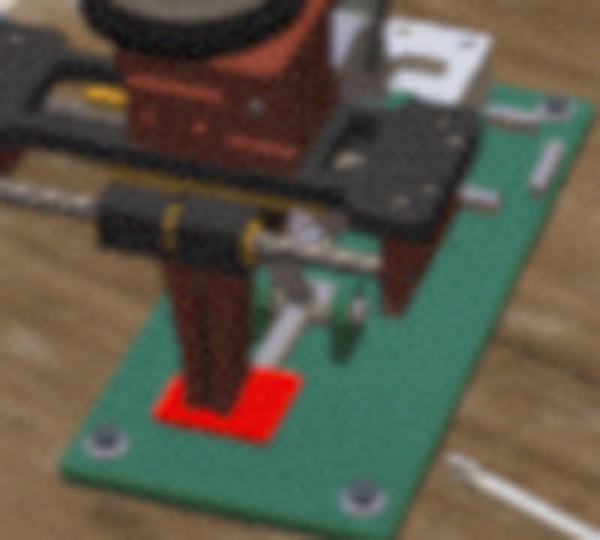

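The tab is moving down with the fingers: the red patch has shifted down to (230,405) and the tab is at about z 0.049. I'll continue to the stop.

Request:
send_rows --increments '[{"claw": 1,"dx": 0,"dy": -0.001,"dz": 0.004,"yaw": 0},{"claw": 1,"dx": 0,"dy": -0.002,"dz": 0.008,"yaw": 0},{"claw": 1,"dx": 0,"dy": -0.002,"dz": 0.011,"yaw": 0}]'

```text
time: 4.75
tool_pos: [0.4503, 0.0254, 0.0171]
tool_rot: [-180.0, -0.0, 16.2]
ft_force: [0.3, 1.5, 2.2]
gripper_width: 0.002
```

Request:
send_rows --increments '[{"claw": 1,"dx": 0,"dy": -0.001,"dz": 0.002,"yaw": 0},{"claw": 1,"dx": 0,"dy": -0.001,"dz": 0.004,"yaw": 0}]'

```text
time: 4.95
tool_pos: [0.4499, 0.0263, 0.0132]
tool_rot: [-180.0, 0.0, 16.2]
ft_force: [0.5, 2.2, 2.4]
gripper_width: 0.001
```

```bash
python3 look.py s6 250 210 350 300
```

```text
4.95 pos [0.4499 0.0263 0.0132] rot [-179.99    0.     16.17] F [0.5 2.2 2.4] w 0.001 -> d [-0.0041  0.0002 -0.0198] yaw -0.004
262 [0.4538 0.0364 0.0326] [-0.46146333  0.03684938]
```

View pics/s6.png

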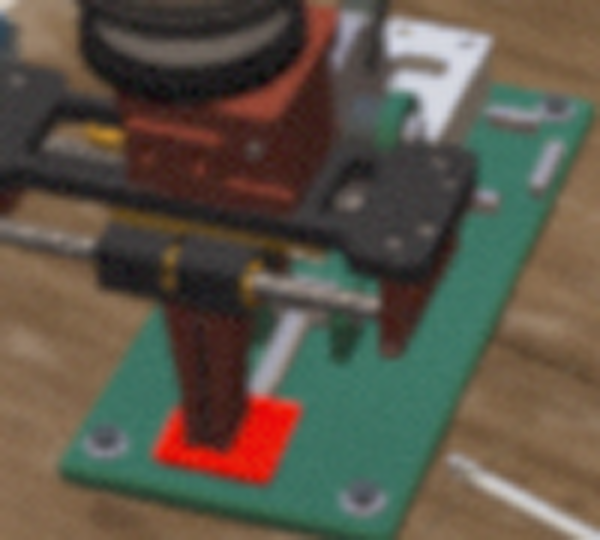

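Request:
send_rows --increments '[{"claw": 1,"dx": 0,"dy": 0,"dz": 0.002,"yaw": 0},{"claw": 1,"dx": 0,"dy": 0,"dz": 0.003,"yaw": 0}]'

```text
time: 5.2
tool_pos: [0.4499, 0.0264, 0.0102]
tool_rot: [-180.0, -0.0, 16.2]
ft_force: [-0.8, 2.8, 1.7]
gripper_width: 0.006
```

Request:
send_rows --increments '[{"claw": 1,"dx": 0,"dy": 0,"dz": 0.001,"yaw": 0},{"claw": 1,"dx": 0,"dy": 0,"dz": 0.002,"yaw": 0}]'

```text
time: 5.4
tool_pos: [0.4499, 0.0263, 0.0083]
tool_rot: [-180.0, -0.0, 16.2]
ft_force: [-1.2, 3.7, 2.6]
gripper_width: 0.01
```

Request:
send_rows --increments '[{"claw": 1,"dx": 0,"dy": -0.001,"dz": 0.001,"yaw": 0},{"claw": 1,"dx": 0,"dy": -0.001,"dz": 0.002,"yaw": 0}]'

```text
time: 5.6
tool_pos: [0.4498, 0.0267, 0.0064]
tool_rot: [180.0, 0.0, 16.1]
ft_force: [-0.6, 0.7, 7.9]
gripper_width: 0.008
```

```bash
python3 look.py s7 250 210 350 300
```

```text
5.6 pos [0.4498 0.0267 0.0064] rot [179.97   0.    16.14] F [-0.6  0.7  7.9] w 0.008 -> d [-0.0041  0.0006 -0.0266] yaw -0.005
260 [0.4513 0.0353 0.0243] [-0.45982301  0.03007638]
```

View pics/s7.png

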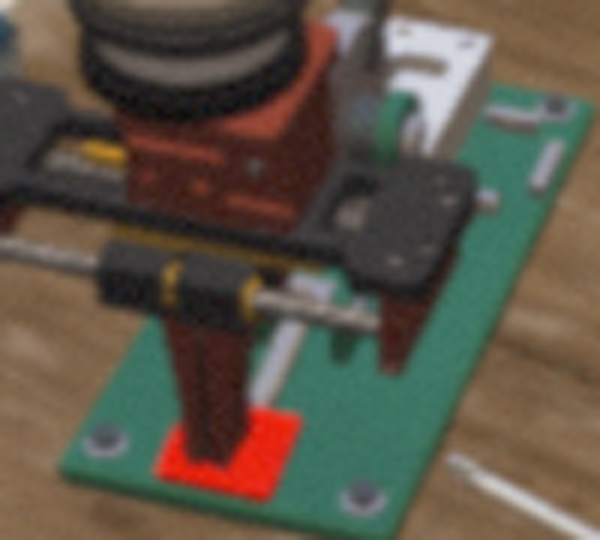

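Request:
send_rows --increments '[{"claw": 1,"dx": 0,"dy": 0,"dz": 0.001,"yaw": 0},{"claw": 1,"dx": 0,"dy": 0,"dz": 0.002,"yaw": 0}]'

```text
time: 5.85
tool_pos: [0.45, 0.0266, 0.0053]
tool_rot: [179.9, -0.0, 16.1]
ft_force: [-5.9, -0.3, 25.7]
gripper_width: 0.001
```

```bash
python3 look.py s8 250 210 350 300
```

```text
5.85 pos [0.45   0.0266 0.0053] rot [ 1.7992e+02 -1.0000e-02  1.6130e+01] F [-5.9 -0.3 25.7] w 0.001 -> d [-0.0043  0.0005 -0.0277] yaw -0.005
260 [0.4516 0.0356 0.0239] [-0.46037056  0.02924537]
```

The force is 25.7 N with no further movement, so the tab is on its stop. I'll lift straight up.

Request:
send_rows --increments '[{"claw": 1,"dx": 0,"dy": 0,"dz": -0.01,"yaw": 0},{"claw": 1,"dx": 0,"dy": 0,"dz": -0.04,"yaw": 0},{"claw": 1,"dx": 0,"dy": -0.02,"dz": -0.09,"yaw": 0},{"claw": 1,"dx": 0,"dy": -0.04,"dz": -0.14,"yaw": 0},{"claw": 1,"dx": 0,"dy": -0.04,"dz": -0.19,"yaw": 0}]'

```text
time: 6.4
tool_pos: [0.4372, 0.0667, 0.1886]
tool_rot: [-180.0, 0.1, 16.3]
ft_force: [1.2, -0.9, -0.8]
gripper_width: 0.008
```

Request:
send_rows --increments '[{"claw": 1,"dx": 0,"dy": 0,"dz": -0.04,"yaw": 0},{"claw": 1,"dx": 0,"dy": 0,"dz": -0.08,"yaw": 0},{"claw": 1,"dx": 0,"dy": 0,"dz": -0.1,"yaw": 0}]'

```text
time: 6.7
tool_pos: [0.4396, 0.0652, 0.2906]
tool_rot: [179.9, -0.2, 16.1]
ft_force: [-0.8, 0.3, -0.1]
gripper_width: 0.005
```

```bash
python3 look.py s9 250 190 350 300; python3 -c "
from h import *
go([.5151,-.2094,.26],16.4)"
```

```text
6.7 pos [0.4396 0.0652 0.2906] rot [179.9   -0.24  16.14] F [-0.8  0.3 -0.1] w 0.005 -> d [-0.0061  0.0399  0.2577] yaw -0.005
359 [0.4564 0.0312 0.026 ] [-0.45859611  0.03079774]
6.75 pos [0.4408 0.0654 0.2924] rot [179.86  -0.4   16.14] F [1.  1.2 2.4] w 0.005 -> d [-0.0052  0.2846  0.0331] yaw -0.005
```

View pics/s9.png

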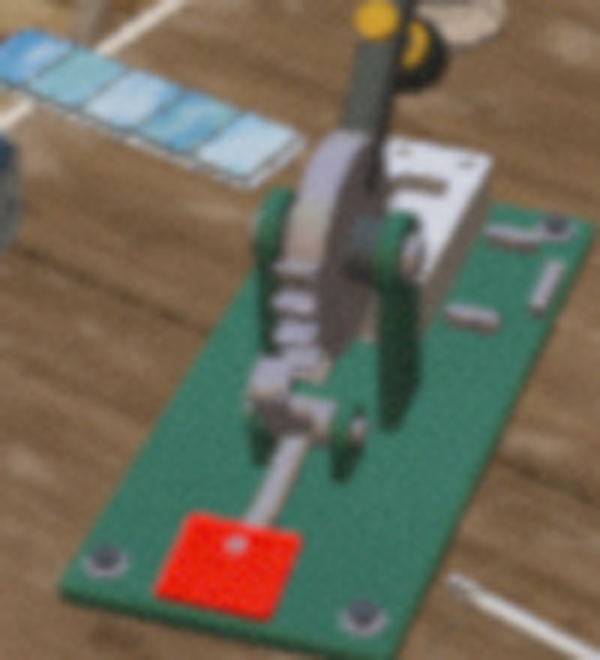

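Picture s9: the tab (230,565) is now low (z about 0.026–0.03) and slopes outward. The pawl nose (285,385) has swung back from the teeth, and the lever is still raised. Now over to the grip.

Request:
send_rows --increments '[{"claw": 1,"dx": 0,"dy": 0.045,"dz": 0,"yaw": 0},{"claw": 1,"dx": -0.001,"dy": 0.09,"dz": 0,"yaw": 0},{"claw": 1,"dx": -0.002,"dy": 0.135,"dz": 0,"yaw": 0},{"claw": 1,"dx": -0.003,"dy": 0.18,"dz": 0,"yaw": 0},{"claw": 1,"dx": -0.004,"dy": 0.225,"dz": 0,"yaw": 0}]'

```text
time: 7.25
tool_pos: [0.497, -0.1543, 0.2866]
tool_rot: [180.0, 0.1, 16.1]
ft_force: [1.0, 0.1, -0.2]
gripper_width: 0.008
```

```bash
python3 -c "
from h import *
go([.5151,-.2094,.225],16.4)"
```

```text
7.25 pos [ 0.497  -0.1543  0.2866] rot [1.7999e+02 6.0000e-02 1.6130e+01] F [ 1.   0.1 -0.2] w 0.008 -> d [0.0022 0.058  0.0616] yaw -0.005
```

Request:
send_rows --increments '[{"claw": 1,"dx": 0.002,"dy": 0.04,"dz": 0,"yaw": 0},{"claw": 1,"dx": 0.002,"dy": 0.058,"dz": 0.02,"yaw": 0},{"claw": 1,"dx": 0.002,"dy": 0.058,"dz": 0.045,"yaw": 0},{"claw": 1,"dx": 0.002,"dy": 0.058,"dz": 0.06,"yaw": 0}]'

```text
time: 7.65
tool_pos: [0.514, -0.2079, 0.2246]
tool_rot: [-179.9, 0.2, 16.1]
ft_force: [-1.5, 0.8, 0.7]
gripper_width: 0.008
```

```bash
cat > lev.py <<'E'
from h import *
import sys
from plant import manip
e=np.array([.282,-.959]);H=np.array([.5151,-.2094])-.1175*e
for a in map(float,sys.argv[2:]):
    g=H+.165*np.cos(a)*e; print(a,end=" "); go([*g,.1+.165*np.sin(a)-.02],16.4)
c=manip.camera('scene')
cv2.imwrite('pics/%s.png'%sys.argv[1],cv2.resize(c['img'][100:300,230:430,::-1],None,fx=3,fy=3,interpolation=cv2.INTER_CUBIC))
E
python3 lev.py l1 .77 .7 .6
```

```text
0.77 7.65 pos [ 0.514  -0.2079  0.2246] rot [-1.7988e+02  1.6000e-01  1.6070e+01] F [-1.5  0.8  0.7] w 0.008 -> d [0.0008 0.0027 0.0297] yaw -0.006
0.7 7.65 pos [ 0.514  -0.2079  0.2246] rot [-1.7988e+02  1.6000e-01  1.6070e+01] F [-1.5  0.8  0.7] w 0.008 -> d [0.0008 0.0105 0.0382] yaw -0.006
0.6 7.65 pos [ 0.514  -0.2079  0.2246] rot [-1.7988e+02  1.6000e-01  1.6070e+01] F [-1.5  0.8  0.7] w 0.008 -> d [0.0009 0.0205 0.0513] yaw -0.006
```

View pics/l1.png

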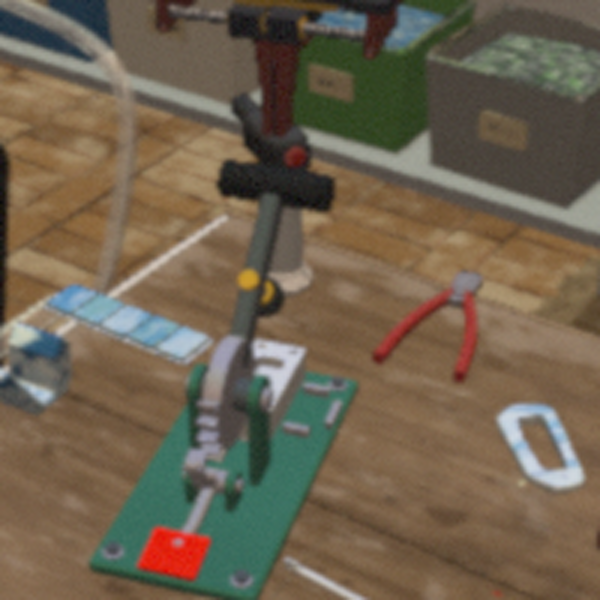

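The fingertips (277,130) are centred about 30 mm above the grip (277,180), which agrees with the 20 mm tip offset.

Request:
send_rows --increments '[{"claw": 1,"dx": 0.001,"dy": 0.002,"dz": 0.015,"yaw": 0},{"claw": 1,"dx": 0.001,"dy": 0.003,"dz": 0.024,"yaw": 0},{"claw": 1,"dx": 0.001,"dy": 0.003,"dz": 0.03,"yaw": 0},{"claw": 1,"dx": 0.001,"dy": 0.006,"dz": 0.034,"yaw": 0},{"claw": 1,"dx": 0.001,"dy": 0.01,"dz": 0.038,"yaw": 0}]'

```text
time: 8.2
tool_pos: [0.5196, -0.2164, 0.1894]
tool_rot: [180.0, -0.0, 16.2]
ft_force: [-1.5, 2.1, 3.6]
gripper_width: 0.009
```

```bash
python3 lev.py l2 .66 .62 .58 .54 .5
```

```text
0.66 8.2 pos [ 0.5196 -0.2164  0.1894] rot [ 1.7999e+02 -3.0000e-02  1.6190e+01] F [-1.5  2.1  3.6] w 0.009 -> d [-0.0023  0.0049  0.0083] yaw -0.004
0.62 8.2 pos [ 0.5196 -0.2164  0.1894] rot [ 1.7999e+02 -3.0000e-02  1.6190e+01] F [-1.5  2.1  3.6] w 0.009 -> d [-0.0023  0.0088  0.0136] yaw -0.004
0.58 8.2 pos [ 0.5196 -0.2164  0.1894] rot [ 1.7999e+02 -3.0000e-02  1.6190e+01] F [-1.5  2.1  3.6] w 0.009 -> d [-0.0023  0.0125  0.019 ] yaw -0.004
0.54 8.2 pos [ 0.5196 -0.2164  0.1894] rot [ 1.7999e+02 -3.0000e-02  1.6190e+01] F [-1.5  2.1  3.6] w 0.009 -> d [-0.0023  0.016   0.0246] yaw -0.004
0.5 8.2 pos [ 0.5196 -0.2164  0.1894] rot [ 1.7999e+02 -3.0000e-02  1.6190e+01] F [-1.5  2.1  3.6] w 0.009 -> d [-0.0022  0.0193  0.0303] yaw -0.004
```

View pics/l2.png

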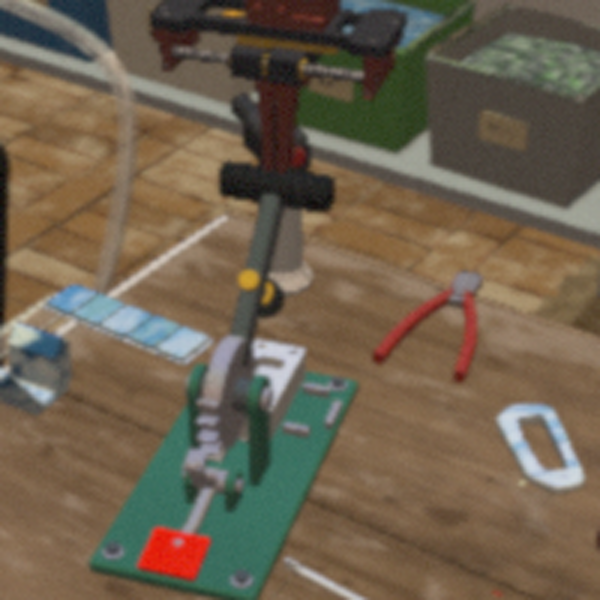

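In contact at 3.6 N, with the lever ready to move. I'll follow its arc.

Request:
send_rows --increments '[{"claw": 1,"dx": 0,"dy": 0.004,"dz": 0.005,"yaw": 0},{"claw": 1,"dx": -0.001,"dy": 0.008,"dz": 0.01,"yaw": 0},{"claw": 1,"dx": -0.001,"dy": 0.012,"dz": 0.016,"yaw": 0},{"claw": 1,"dx": -0.001,"dy": 0.015,"dz": 0.022,"yaw": 0},{"claw": 1,"dx": -0.001,"dy": 0.018,"dz": 0.027,"yaw": 0}]'

```text
time: 8.75
tool_pos: [0.5259, -0.2378, 0.1642]
tool_rot: [179.6, -0.3, 16.1]
ft_force: [2.4, -5.1, 9.5]
gripper_width: 0.005
```

```bash
python3 lev.py l3 .44 .38 .32 .26 .2
```

```text
0.44 8.75 pos [ 0.5259 -0.2378  0.1642] rot [179.63  -0.27  16.05] F [ 2.4 -5.1  9.5] w 0.005 -> d [-0.0024  0.0014  0.014 ] yaw -0.006
0.38 8.75 pos [ 0.5259 -0.2378  0.1642] rot [179.63  -0.27  16.05] F [ 2.4 -5.1  9.5] w 0.005 -> d [-0.0025  0.0053  0.0231] yaw -0.006
0.32 8.75 pos [ 0.5259 -0.2378  0.1642] rot [179.63  -0.27  16.05] F [ 2.4 -5.1  9.5] w 0.005 -> d [-0.0025  0.0086  0.0324] yaw -0.006
0.26 8.75 pos [ 0.5259 -0.2378  0.1642] rot [179.63  -0.27  16.05] F [ 2.4 -5.1  9.5] w 0.005 -> d [-0.0025  0.0114  0.0419] yaw -0.006
0.2 8.75 pos [ 0.5259 -0.2378  0.1642] rot [179.63  -0.27  16.05] F [ 2.4 -5.1  9.5] w 0.005 -> d [-0.0025  0.0136  0.0515] yaw -0.006
```

View pics/l3.png

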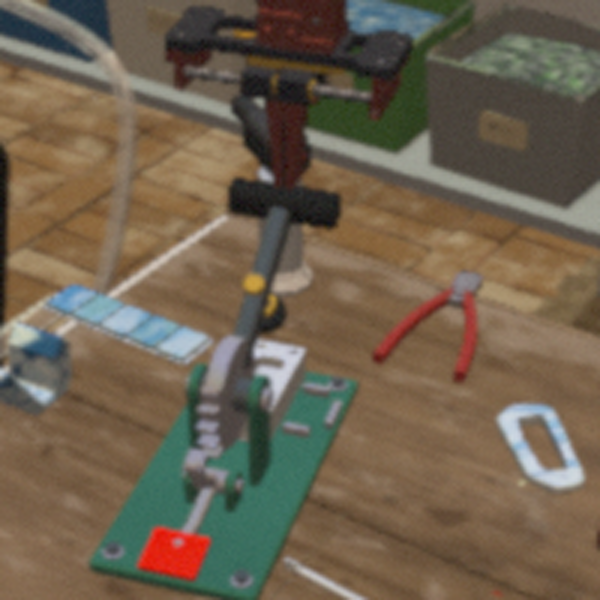

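```bash
cat > grip.py <<'E'
from h import *
from plant import manip
e=np.array([.282,-.959]);f=np.array([.959,.282]);H=np.array([.5151,-.2094])-.1175*e
for n in('scene','top'):
    c=manip.camera(n);W=pts(c);im=c['img'].astype(int)
    A=(W[...,:2]-H)@e;B=(W[...,:2]-H)@f
    m=(abs(B)<.055)&(abs(B)>.025)&(A>.09)&(A<.21)&(W[...,2]>.04)&(W[...,2]<.24)&(im.max(-1)<(70 if n=='scene' else 120))
    a,z=A[m],W[...,2][m]
    if m.sum()<20: print(n,m.sum());continue
    from scipy.optimize import least_squares
    s=least_squares(lambda p:np.hypot(a-.165*np.cos(p[0]),z-.085-.165*np.sin(p[0]))-.015,[.45],loss='soft_l1',f_scale=.003)
    print(n,m.sum(),"angle",s.x.round(3),"res",np.median(abs(s.fun)).round(4),"ztop",np.percentile(z,97).round(4),"A",np.percentile(a,[3,97]).round(4))
s=manip.state();d=s['tool_pos'][:2]-H;print("tcp A,B,z",d@e,d@f,s['tool_pos'][2],s['ft_force'].round(1))
E
python3 grip.py
```

```text
scene 173 angle [0.55] res 0.0011 ztop 0.1866 A [0.1232 0.1391]
top 150 angle [0.552] res 0.0008 ztop 0.187 A [0.1259 0.1496]
tcp A,B,z 0.14699802507172555 0.002100922207109572 0.16371889684795699 [ 2.4 -4.1  5.1]
```

The lever is at 0.55 rad and moving freely, past the 0.66 tooth. The tip sits 6 mm too far out, so I'll bring it inward as I go.

Request:
send_rows --increments '[{"claw": 1,"dx": -0.001,"dy": -0.005,"dz": 0.0,"yaw": 0},{"claw": 1,"dx": -0.002,"dy": -0.002,"dz": 0.008,"yaw": 0},{"claw": 1,"dx": -0.002,"dy": 0.002,"dz": 0.016,"yaw": 0},{"claw": 1,"dx": -0.002,"dy": 0.004,"dz": 0.022,"yaw": 0},{"claw": 1,"dx": -0.002,"dy": 0.006,"dz": 0.027,"yaw": 0}]'

```text
time: 9.4
tool_pos: [0.5253, -0.2432, 0.1367]
tool_rot: [179.7, -0.2, 16.1]
ft_force: [2.3, -4.9, 5.9]
gripper_width: 0.005
```

```bash
python3 grip.py;python3 lev.py l4 .2
```

```text
scene 166 angle [0.365] res 0.0015 ztop 0.1594 A [0.1366 0.1532]
top 53 angle [0.514] res 0.0029 ztop 0.1594 A [0.1394 0.1543]
tcp A,B,z 0.15171618005758503 -0.0003193863452804807 0.13591203259479737 [ 2.3 -2.5  4.4]
0.2 9.5 pos [ 0.5245 -0.2424  0.1359] rot [ 1.7983e+02 -1.5000e-01  1.6080e+01] F [ 2.3 -2.5  4.4] w 0.003 -> d [0.0003 0.0098 0.0232] yaw -0.006
```

View pics/l4.png

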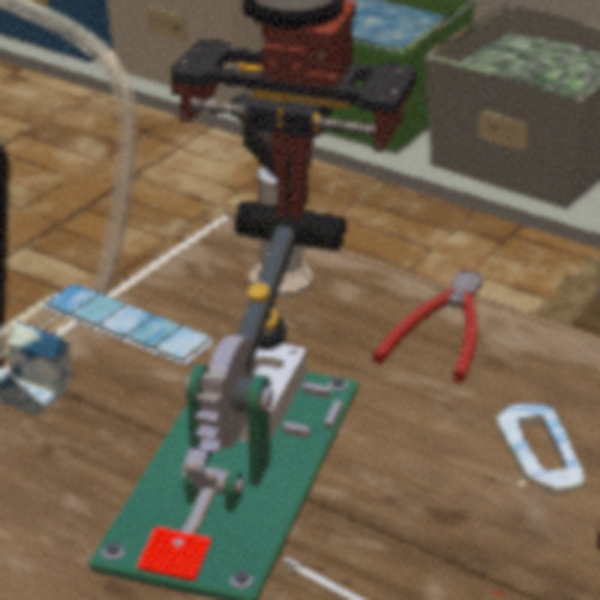

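On track: lever at 0.365 rad, tip within 2 mm of the grip's middle.

Request:
send_rows --increments '[{"claw": 1,"dx": 0,"dy": 0.003,"dz": 0.009,"yaw": 0},{"claw": 1,"dx": 0,"dy": 0.005,"dz": 0.018,"yaw": 0},{"claw": 1,"dx": 0,"dy": 0.007,"dz": 0.026,"yaw": 0},{"claw": 1,"dx": 0,"dy": 0.009,"dz": 0.034,"yaw": 0},{"claw": 1,"dx": 0,"dy": 0.01,"dz": 0.041,"yaw": 0}]'

```text
time: 10.05
tool_pos: [0.526, -0.2504, 0.0938]
tool_rot: [180.0, -0.0, 16.2]
ft_force: [1.9, -2.1, 3.8]
gripper_width: 0.011
```

```bash
python3 grip.py;python3 lev.py l5 .0
```

```text
scene 391 angle [0.533] res 0.0504 ztop 0.2397 A [0.1306 0.1782]
top 138 angle [0.767] res 0.0296 ztop 0.2399 A [0.1275 0.1614]
tcp A,B,z 0.15844186714280956 -0.001989143061127324 0.09280362044272741 [ 0.3 -0.6 -0.7]
0.0 10.15 pos [ 0.5248 -0.2493  0.0928] rot [-1.7987e+02  1.1000e-01  1.6170e+01] F [ 0.3 -0.6 -0.7] w 0.003 -> d [0.002  0.0065 0.0128] yaw -0.004
```

View pics/l5.png

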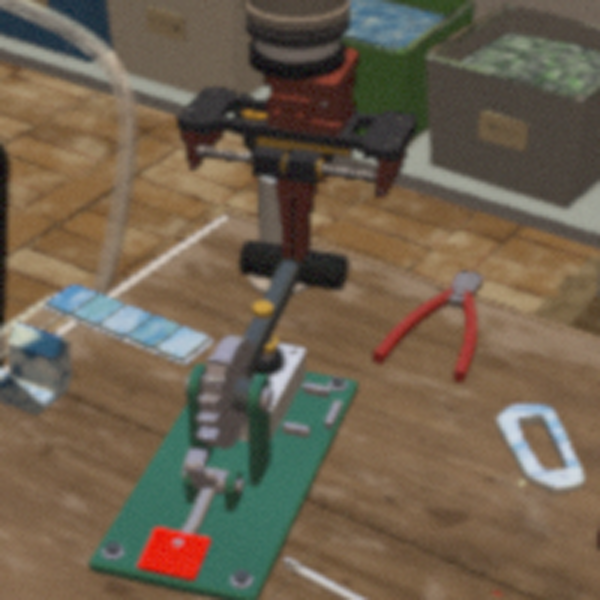

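Request:
send_rows --increments '[{"claw": 1,"dx": 0.001,"dy": 0.003,"dz": 0.004,"yaw": 0},{"claw": 1,"dx": 0.001,"dy": 0.004,"dz": 0.007,"yaw": 0},{"claw": 1,"dx": 0.001,"dy": 0.004,"dz": 0.01,"yaw": 0}]'

```text
time: 10.5
tool_pos: [0.5274, -0.253, 0.0837]
tool_rot: [-179.9, 0.0, 16.2]
ft_force: [-0.6, 1.3, 2.7]
gripper_width: 0.008
```

Request:
send_rows --increments '[{"claw": 1,"dx": 0,"dy": 0,"dz": 0.002,"yaw": 0},{"claw": 1,"dx": 0,"dy": 0,"dz": 0.004,"yaw": 0}]'

```text
time: 10.7
tool_pos: [0.5276, -0.2535, 0.0799]
tool_rot: [-180.0, 0.0, 16.2]
ft_force: [-1.9, 2.0, 3.9]
gripper_width: 0.005
```

```bash
sed -i 's/<.24)/<.135)/' grip.py; python3 grip.py
```

```text
scene 167 angle [0.013] res 0.0014 ztop 0.1033 A [0.1482 0.1658]
top 44 angle [0.008] res 0.0011 ztop 0.1029 A [0.1509 0.1662]
tcp A,B,z 0.16342227846552826 -0.0004087351429394488 0.07984886262217131 [0.9 0.1 0.5]
```

Request:
send_rows --increments '[{"claw": 1,"dx": 0,"dy": 0,"dz": 0.001,"yaw": 0},{"claw": 1,"dx": 0,"dy": 0,"dz": 0.002,"yaw": 0}]'

```text
time: 11.0
tool_pos: [0.528, -0.254, 0.0783]
tool_rot: [180.0, -0.0, 16.1]
ft_force: [-0.8, 0.4, 3.4]
gripper_width: 0.005
```

Request:
send_rows --increments '[{"claw": 1,"dx": 0,"dy": 0,"dz": 0.001,"yaw": 0},{"claw": 1,"dx": 0,"dy": 0,"dz": 0.001,"yaw": 0}]'

```text
time: 11.2
tool_pos: [0.5279, -0.2541, 0.0772]
tool_rot: [180.0, -0.0, 16.1]
ft_force: [-0.2, -0.4, 2.0]
gripper_width: 0.005
```

Request:
send_rows --increments '[{"claw": 1,"dx": 0,"dy": 0,"dz": 0.001,"yaw": 0},{"claw": 1,"dx": 0,"dy": 0,"dz": 0.001,"yaw": 0}]'

```text
time: 11.4
tool_pos: [0.528, -0.2541, 0.0762]
tool_rot: [180.0, -0.0, 16.1]
ft_force: [-0.8, -0.5, 2.5]
gripper_width: 0.008
```

Request:
send_rows --increments '[{"claw": 1,"dx": 0,"dy": 0,"dz": 0.001,"yaw": 0},{"claw": 1,"dx": 0,"dy": 0,"dz": 0.001,"yaw": 0}]'

```text
time: 11.6
tool_pos: [0.5281, -0.2541, 0.0758]
tool_rot: [180.0, -0.0, 16.1]
ft_force: [-1.9, -0.9, 8.2]
gripper_width: 0.006
```

```bash
python3 grip.py; python3 lev.py l6 .0
```

```text
scene 170 angle [-0.014] res 0.0014 ztop 0.0997 A [0.1489 0.1693]
top 50 angle [-0.012] res 0.0014 ztop 0.0999 A [0.1508 0.1662]
tcp A,B,z 0.16400145998345483 -0.0002275221411003155 0.07579259552434711 [-3.4 -0.9  8.2]
0.0 11.7 pos [ 0.528  -0.2542  0.0758] rot [ 1.7995e+02 -1.0000e-02  1.6140e+01] F [-3.4 -0.9  8.2] w 0.001 -> d [ 0.0002  0.0009 -0.0042] yaw -0.005
```

View pics/l6.png

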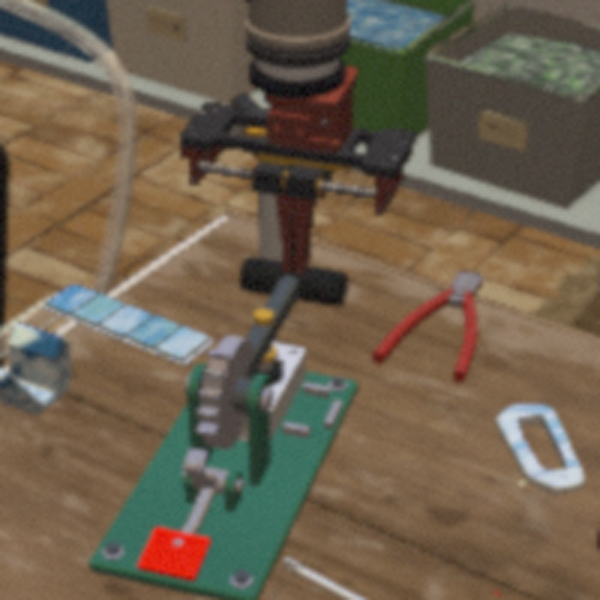

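Request:
send_rows --increments '[{"claw": 1,"dx": 0,"dy": 0,"dz": 0.001,"yaw": 0},{"claw": 1,"dx": 0,"dy": 0,"dz": 0.001,"yaw": 0}]'

```text
time: 11.95
tool_pos: [0.5281, -0.2542, 0.0756]
tool_rot: [179.9, -0.0, 16.1]
ft_force: [-4.3, 0.0, 14.8]
gripper_width: 0.003
```

The foot is resting on the mould: 14.8 N with 0.2 mm of movement. I'll release upward and check.

Request:
send_rows --increments '[{"claw": 1,"dx": 0,"dy": 0,"dz": -0.01,"yaw": 0},{"claw": 1,"dx": 0,"dy": 0,"dz": -0.04,"yaw": 0},{"claw": 1,"dx": 0,"dy": 0.02,"dz": -0.09,"yaw": 0},{"claw": 1,"dx": 0,"dy": 0.06,"dz": -0.13,"yaw": 0},{"claw": 1,"dx": 0,"dy": 0.1,"dz": -0.16,"yaw": 0}]'

```text
time: 12.45
tool_pos: [0.5545, -0.3419, 0.2308]
tool_rot: [179.9, -0.1, 16.3]
ft_force: [0.3, -0.4, -0.4]
gripper_width: 0.005
```

Request:
send_rows --increments '[{"claw": 1,"dx": 0,"dy": 0.03,"dz": -0.02,"yaw": 0},{"claw": 1,"dx": 0,"dy": 0.03,"dz": -0.02,"yaw": 0},{"claw": 1,"dx": 0,"dy": 0.03,"dz": -0.02,"yaw": 0},{"claw": 1,"dx": 0,"dy": 0.03,"dz": -0.02,"yaw": 0}]'

```text
time: 12.85
tool_pos: [0.5614, -0.369, 0.2466]
tool_rot: [-179.9, 0.1, 16.3]
ft_force: [0.0, 0.5, -0.3]
gripper_width: 0.008
```

```bash
python3 grip.py; python3 look.py s10 250 180 350 280; python3 -c "
from h import *
from plant import manip
c=manip.camera('top');cv2.imwrite('pics/top9.png',c['img'][:,:,::-1])"
```

```text
scene 172 angle [-0.012] res 0.0014 ztop 0.0996 A [0.1483 0.168 ]
top 255 angle [-0.009] res 0.0012 ztop 0.1007 A [0.1518 0.1774]
tcp A,B,z 0.2836674456982335 -0.0005268650940369857 0.24686271094613205 [-0.1 -0.7  0.6]
12.95 pos [ 0.5615 -0.3691  0.2469] rot [-1.7989e+02  7.0000e-02  1.6280e+01] F [-0.1 -0.7  0.6] w 0.004 -> d [-1.000e-04 -4.103e-01  2.146e-01] yaw -0.002
377 [0.4573 0.0317 0.0258] [-0.46002412  0.03044575]
```

View pics/s10.png

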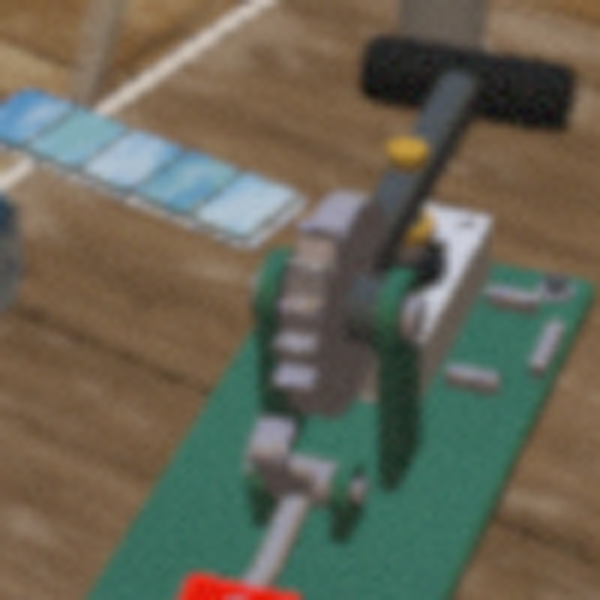

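View pics/top9.png

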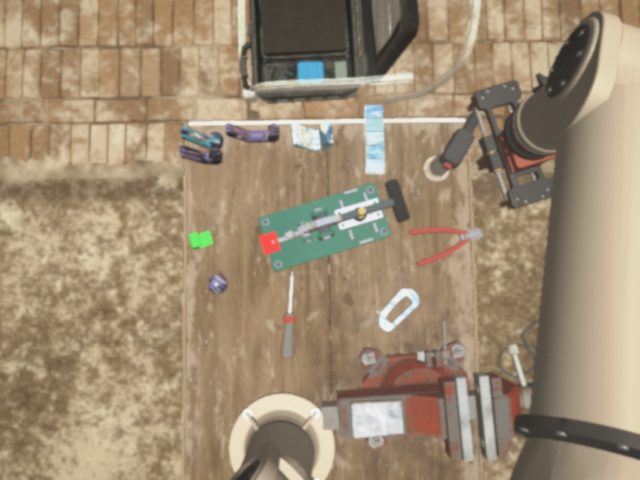

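The lever is level (grip top z 0.100). The pawl is clear of the teeth, and the tab (270,242 in the top view) is still at its low stop. The mould (360,215) is square in its nest. The clip, knob, blank and cutters are at the same pixels as before, and nothing is touching the arm.

```bash
python3 -c "
from plant import manip
print(manip.finish_job()); print(manip.state()['time'])"
```

```text
the job is handed in; nothing more can be done
None
the job is handed in; nothing more can be done
```

The press is closed on the mould and the job is handed in, at about 13 s on the clock out of the 40 s allowed. No verdict was reported.

**What I did:** With the fingers shut, I pressed the red tab down to its solid stop, where the force rose to about 26 N with no further movement. I then pushed the grip down along its arc until the foot rested on the mould, at about 15 N with only 0.2 mm of further movement. Finally I backed the arm away.

**Last checks:**
- **Lever:** both cameras put it at about -0.01 rad with the grip's top at z 0.100 m, and it stayed there after release.
- **Pawl:** the tab is still down at about z 0.026–0.030 m and the nose is clear of the teeth.
- **Mould and other objects:** by eye, the mould is in its nest and the four bystanders are at the same pixels as at the start.
- **Arm:** the force on it was about 0 N.

**Disagreements:**
- **Tip height:** the physical fingertips were about 20 mm higher than the reported TCP. I saw this in the scene view and worked by contact force and depth images instead.
- **Grip contact:** during the lever push the tip was briefly about 6 mm too far out on the grip, which I corrected on the way down.

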